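Snap the picture frame shut

TASK

The new picture lies in the snap frame with a wooden paperweight still across it. Lay the paperweight flat in the bamboo tray beside its twin, without dropping it, and fold the frame's three open rails over and press each one until it snaps fully shut. Stop pushing once a rail has snapped, since leaning hard on the frame would crack the clear cover, and leave the jar, the stone seal, the bottle and the little water pot standing where they are.

Things in the scene. Friction and masses are not known exactly. Their poses are not given: they have to be found in the camera images.
- frame: a 180 mm square aluminium poster snap frame screwed down on a 212 mm square, 18 mm thick hardwood plinth; fixed; any yaw. Origin: on the table under its centre, x and y square to the sides, z up. The picture's cover is 24 mm above the table. Open rails: a at +y, b at +x, c at -y; the fourth (-x) is shut for good. Four rounded corner caps (25 mm, 31 mm high) stand between the rails
- rail_a (a joint): the open rail on the frame's +y side: aluminium strip 128 mm long, 25 mm wide, 5 mm thick, hinged along its outer edge on a line 87 mm from the frame's centre, 25 mm above the table. Value = how far it is folded over: 0 fully open (10 degrees outwards of upright, reaching 98 mm from the centre), 0.175 upright (top 52 mm above the table), 1.745 shut, flat over the picture's edge. Starts at 0 to 0.25
- rail_b (a joint): the open rail on the frame's +x side, like rail a in size, hinge, spring and joint values, turned to its own side. Starts at 0 to 0.25
- rail_c (a joint): the open rail on the frame's -y side, like rail a in size, hinge, spring and joint values, turned to its own side. Starts at 0 to 0.25
- rail_a_edge (a point): point on rail a's outer face (its top when shut), midway along, 22 mm from the hinge; 31 mm above the table when shut. The rail swings freely and stays where left up to joint 1.2; then a sprung catch resists, felt here at most as about 10 N near 1.3, nothing at 1.5 (5 mm above shut); past that it snaps down by itself and stays (10 N to lift it)
- rail_b_edge (a point): the same point on rail b, which has the same spring: midway along it on the outer face, 22 mm from its hinge line
- rail_c_edge (a point): the same point on rail c, which has the same spring: midway along it on the outer face, 22 mm from its hinge line
- paperweight: dark wooden bar lying across the picture from rail a's side to rail c's, so that these cannot shut: 140 mm long (its x axis), 30 mm wide, 16 mm thick, brass bands near its ends; on top at the centre is a grip block 36 mm along x, 16 mm along y and 22 mm tall (38 mm overall). About 0.22 kg. Origin: centre of its underside, z up
- tray: a low pale bamboo tray, outside 174 x 106 mm (x, y), walls 5 mm thick and 17 mm high, floor 5 mm thick; it does not move. Origin: on the table under its centre; x along its length, z up. The twin lies lengthways in the half at negative y; the half at positive y (centre line y = +26 mm) is free for the paperweight. Can stand at any yaw
- twin: the second paperweight of the pair, the same in every way, lying in the tray with its x along the tray's. It must stay flat in the tray
- ink_jar: a squat glass ink jar with a black lid, 46 mm across, 55 mm high, standing just outside rail a (147 mm from the frame's centre line), anywhere along it. Origin: centre of its underside. Bystander
- seal: a standing marble seal, 32 mm square, 70 mm high, standing just outside rail c. Origin: centre of its underside. Bystander
- glue_bottle: a small white glue bottle, 42 mm across, 85 mm high, standing just outside rail b. Origin: centre of its underside. Bystander
- water_pot: a small round blue ceramic water pot, 52 mm across, 46 mm high, standing beside the tray's long +y wall (90 mm from the tray's centre line). Origin: centre of its underside. Bystander
Not all that is in view belongs to the job. Leave any blue, green or purple look-alike of the paperweight alone.

How it is judged (in metres and radians):
At the end, for the whole second after the job is handed in: All three rails are snapped shut (each joint above 1.68 of 1.745 rad); the paperweight and its twin both lie flat in the tray, at rest (undersides within 4 mm of the tray floor, tilted under 0.08 rad, wholly inside the walls) (value of joint each of rail_a, rail_b, rail_c above 1.68 rad and x of paperweight in the frame of tray between -0.016 and 0.016 m and y of paperweight in the frame of tray between -0.037 and 0.037 m and z of each of paperweight, twin in the frame of tray below 0.009 m and angle between each of paperweight, twin's own z axis and vertical below 0.08 rad and linear speed of each of paperweight, twin below 0.02 m/s and x of twin in the frame of tray between -0.016 and 0.016 m and y of twin in the frame of tray between -0.037 and 0.037 m); the robot touches nothing.
It fails at once if the frame is leaned on with more than 40 N (contact force between any of the fingers, the arm, paperweight and frame above 40 N).
It fails at once if the paperweight is dropped or thrown: it moves faster than 0.5 m/s with no finger on it (linear speed of paperweight above 0.5 m/s and contact force between the fingers and paperweight below 0.05 N).
It fails at once if the ink jar, stone seal or glue bottle beside the frame or the water pot beside the tray is shoved more than 25 mm or tipped over (distance of any of ink_jar, seal, glue_bottle, water_pot from where it was at the start of the episode above 0.025 m or angle between any of ink_jar, seal, glue_bottle, water_pot's own z axis and vertical above 0.5 rad).
It also fails if it takes over 72 s, if anything falls off the work surface, if the arm or the gripper's body presses on something with over 40 N, if the wrist force passes 120 N, or if a joint passes its speed limit or range.

ROBOT

A 6-joint arm with a two-finger parallel gripper is mounted at the origin on the work surface. World frame = base frame: x ahead of the robot, y to its left, z up, the work surface at z = 0. Lengths are in mm, angles in degrees, forces in N, time in s.
With the tool pointing down it reaches from about 250 to 800 mm from the base axis. Payload 3.9 kg.
Tool frame: the origin (TCP) lies midway between the tips of the shut fingers; the grasp point (between the pads) lies 19 mm behind it; z points along the fingers, y is the line along which they close (so a half turn about z gives the same grasp; the last joint's range is limited). The gripper opens to 85 mm and grips with 20 to 120 N. Pads are 22 mm wide; open, the fingers measure 114 mm over their backs; the gripper's body (76 mm by 85 mm) begins 54 mm behind the grasp point. The pads swing forward as they close: fully open they stand 13 mm farther back than shut.
Start: joints at [76.089, 14.897, -7.913, 67.191, 0, 90], TCP at [126.217, 509.592, 231.304] pointing down, gripper open.
Joint ranges: [-159.42, 159.42], [-47.68, 98.78], [-73.54, 78.23], [-108.79, 121.32], [-90, 84.71], [-180, 180]. Speed limits (degrees/s): [147.25, 147.25, 180, 180, 180, 180].

INTERFACE

Orientations are given as [roll, pitch, yaw] about the fixed x, y, z axes, in that order (R = Rz(yaw) Ry(pitch) Rx(roll)).
In Python, from plant import ctrl, viewer gives the robot as it stands.
- The arm moves only by the shell command python3 -m inch 'ROWS' [FORCE]. ROWS is JSON, a list of rows, each a list of 7 numbers: the closure in counts, from 0 (fully open) to 255 (shut), then the shift along the tool's x, y, z in units of 40 mm (1.0 is 40 mm), then the turn, a rotation vector about the tool's x, y, z in units of 5 degrees (1.0 is 5 degrees). A call has 1 to 5 rows; each row is the pose to reach, as a shift and turn from the pose commanded when the call began, along the tool's axes at that moment; what a row does not reach only later rows make up. A row lasts 1/10 s, in which the tool goes at most 50 mm and 8.59 degrees, less where a joint would pass 70% of its speed; a pose out of reach is approached as far as the arm can. A call with a gripper value outside its range is refused whole. The fingers move at their own pace and stop on an object; FORCE is the grip in N (left out, the last holds). Time passes only in rows, so rows that repeat a pose let the fingers close. It gives the time, the measured TCP pose, the force, the opening and the grip force at its end, in the units of the state.
- ctrl.get_obs(): the state, without advancing time (a new reading comes with each control period).
- viewer.get_image(name): name is "side" or "top"; returns (picture, depth): 384x512x3 uint8, red, green, blue; 384x512 float32, mm along the optical axis (not along the pixel's ray), 0 where there is no reading.
- viewer.camera_model(name): a dict with "fx", "fy", "cx", "cy" (pixels), "k1" (the pictures are not rectified: a ray, as slopes to the right and down, at radius r is drawn at 1 + k1 r^2 times it, then the intrinsics apply), "eye" and "attitude" of the camera in the world. Camera axes: x right, y down, z forward; pixel columns grow to the right and rows downward; lengths in mm; the calibration is good to about 2 mm. A picture is of the moment at which its call begins. camera_model takes no time and is no camera call.
- ctrl.finish_job(): hands the job in; it is judged then, once.
The state is a dict: "time": time; "q": joint angles; "joint_vel": joint speeds; "effort": joint torques, N m; "ee_pos": TCP position; "tool_rot": TCP orientation; "ft_force": force on the tool from outside, world axes, zero at the start; "ft_torque": the same for the moment, N m; "finger_gap": finger opening in mm; "gripper_force": force on a finger pad.
Only numpy, scipy, OpenCV 4.12 (cv2) and the standard library are available. Lean on these libraries where they do the work, as an engineer would, in place of code of your own. Each camera call takes 0.05 s, during which the arm holds its last target. There are 200 camera calls.

## Working session

There is one attempt and no reset: what is moved stays moved. The work goes in short steps, Python scripts to look and compute and a shell command to move; the robot and the scene stay as the last step left them, time stands still between calls to the robot, and variables do not carry over. Pictures are saved under pics/ and viewed, at most 10 in all, crops included, and the job is handed in when it is done.

```bash
ls; mkdir -p pics; python3 - <<'E'
from plant import ctrl, viewer
import cv2,numpy as np
for n in("side","top"):
    im,d=viewer.get_image(n); cv2.imwrite(f"pics/{n}0.png",im[:,:,::-1]); np.savez(f"{n}0.npz",im=im,d=d); print(n,viewer.camera_model(n))
print(ctrl.get_obs())
E
```

```text
pics
side {'fx': 400.00188422671255, 'fy': 400.00188422671255, 'cx': 249.07815486976352, 'cy': 189.74665616163418, 'k1': 0.00267138804373278, 'eye': array([ 354.02599895, -874.48625348,  796.19775765]), 'attitude': array([-1.31238940e+02, -8.38283600e-02, -9.22272091e+00])}
top {'fx': 409.92728525087256, 'fy': 409.92728525087256, 'cx': 256.5852112553603, 'cy': 193.23445717849395, 'k1': 0.01721357643200631, 'eye': array([ 359.2644262 ,  -50.37287239, 1045.42400038]), 'attitude': array([-170.34670731,    0.91367325,  -90.1067764 ])}
{'time': 0.1, 'q': array([ 7.60886100e+01,  1.49323277e+01, -7.97858485e+00,  6.71911835e+01,
        2.74805545e-03,  9.00006132e+01]), 'joint_vel': array([-0.0504825 , -0.01951779,  0.18146731, -0.07075847, -0.01759086,
       -0.03940414]), 'effort': array([ 1.39054628e-03, -4.06507552e+01,  2.54527080e+01,  1.00823233e-02,
        1.74704919e-04, -1.97806422e-06]), 'ee_pos': array([126.05658624, 509.00106973, 230.54343311]), 'tool_rot': array([-1.79897904e+02, -2.74695849e-03,  1.66087992e+02]), 'ft_force': array([-0.44444309, -0.54133077,  0.3092464 ]), 'ft_torque': array([-0.00380398, -0.02079382,  0.01050438]), 'gripper_force': 0.0, 'finger_gap': 85.30788294005806}
```

View pics/top0.png

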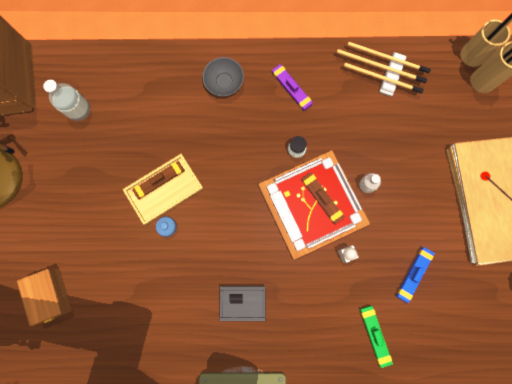

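View pics/side0.png

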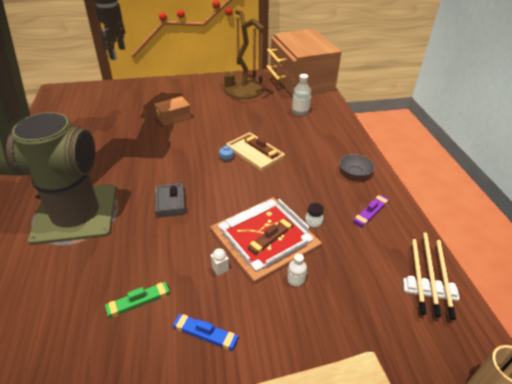

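The top view shows the frame at about (314,204), with the jar at (297,147), bottle at (370,183) and seal at (348,254). The tray is at (162,188), with the twin in its upper-left half and the pot at (166,227). The side view shows the same layout.

```bash
cat > h.py <<'E'
import numpy as np,cv2
from scipy.spatial.transform import Rotation as Ro
from plant import ctrl, viewer
def cam(n):
    m=viewer.camera_model(n); return m,Ro.from_euler('xyz',m['attitude'],degrees=True).as_matrix()
def slopes(n,uv):
    m,_=cam(n); K=np.array([[m['fx'],0,m['cx']],[0,m['fy'],m['cy']],[0,0,1]])
    return cv2.undistortPoints(np.array(uv,float).reshape(-1,1,2),K,np.array([m['k1'],0,0,0.])).reshape(-1,2)
def plane(n,uv,z):
    m,R=cam(n); s=slopes(n,uv); d=np.c_[s,np.ones(len(s))]@R.T
    return m['eye']+d*((z-m['eye'][2])/d[:,2:])
def proj(n,P):
    m,R=cam(n); c=(np.atleast_2d(P)-m['eye'])@R; s=c[:,:2]/c[:,2:]; s=s*(1+m['k1']*(s**2).sum(1,keepdims=True))
    return s*m['fx']+[m['cx'],m['cy']]
def cloud(n,d):
    m,R=cam(n); v,u=np.mgrid[:384,:512]; s=slopes(n,np.c_[u.ravel(),v.ravel()])
    return ((np.c_[s,np.ones(len(s))]*d.reshape(-1,1))@R.T+m['eye']).reshape(384,512,3)
def rect(P):
    r=cv2.minAreaRect(np.float32(P[:,:2])); return np.round(r[0],1),np.round(r[1],1),round(r[2],2)
def blob(mask,box):
    m=np.zeros_like(mask); x0,y0,x1,y1=box; m[y0:y1,x0:x1]=mask[y0:y1,x0:x1]
    n,l,s,c=cv2.connectedComponentsWithStats(m.astype(np.uint8)); k=1+np.argmax(s[1:,4]); return l==k
E
python3 - <<'E'
from h import *
D=np.load('top0.npz');im=D['im'];C=cloud('top',D['d']);z=C[...,2]
hsv=cv2.cvtColor(im,cv2.COLOR_RGB2HSV)
print('table z',np.median(z[260:280,150:200]))
def show(nm,mask,box,zz):
    b=blob(mask,box); v,u=np.nonzero(b); print(nm,b.sum(),'z',np.percentile(z[b],[5,50,95]).round(1),'plane',rect(plane('top',np.c_[u,v],zz)),'cloud',rect(C[b]))
show('frame>10',z>10,(255,145,372,262),18)
show('tray>8',z>8,(118,150,206,228),17)
red=(hsv[...,1]>200)&((hsv[...,0]<5)|(hsv[...,0]>175))&(im[...,0]>170)
show('red',red,(255,145,372,262),24)
show('weight z>33',z>34,(298,165,348,225),40)
dark=(im.max(2)<120)
show('wdark',dark,(300,172,346,224),40)
for nm,box,t,zz in(('jar',(284,135,308,160),20,55),('bottle',(358,170,385,194),20,85),('seal',(338,243,360,264),20,70),('pot',(154,216,178,240),12,46)):
    show(nm,z>t,box,zz)
yel=(hsv[...,0]>18)&(hsv[...,0]<32)&(hsv[...,1]>180)&(im[...,0]>150)
for nm,box in(('w band1',(300,170,325,190)),('w band2',(325,205,346,225)),('twin b1',(130,180,150,205)),('twin b2',(170,158,190,180))):
    show(nm,yel,box,40 if nm[0]=='w' else 21)
big=lambda x0,y0,x1,y1,k:cv2.resize(im[y0:y1,x0:x1,::-1],None,fx=k,fy=k,interpolation=cv2.INTER_CUBIC)
a=big(255,135,395,270,4);b=big(115,145,210,245,2)
cv2.imwrite('pics/crop1.png',np.hstack([a,np.vstack([b,np.zeros((a.shape[0]-b.shape[0],b.shape[1],3),np.uint8)])]))
E
```

```text
table z 0.7692060453974818
frame>10 6964 z [17.  25.4 46.4] plane (array([ 506.2, -175. ]), array([211.3, 213.5]), 24.7) cloud (array([ 492.6, -144.7]), array([212.1, 282.5]), 24.55)
tray>8 1336 z [ 9.2 19.4 42.9] plane (array([546.7, 206.3]), array([110.8, 173.8]), 32.38) cloud (array([449.7, 132. ]), array([365.2, 180.1]), 37.38)
red 1284 z [21.5 24.5 27.6] plane (array([ 512.2, -186.1]), array([161.3, 142.1]), 24.69) cloud (array([ 487.6, -133.5]), array([161.9, 259.4]), 25.09)
weight z>33 702 z [37.2 40.8 62.6] plane (array([ 518.6, -197.6]), array([139.6,  31.9]), 35.42) cloud (array([ 464.8, -117.1]), array([139.6, 228. ]), 33.69)
wdark 30 z [41.6 52.5 60.8] plane (array([ 517.8, -192.4]), array([37.7,  5.6]), 32.06) cloud (array([ 516.6, -190.9]), array([38.1,  4.8]), 27.35)
jar 291 z [24.7 54.5 58.3] plane (array([ 647. , -134.7]), array([42.3, 51.6]), 88.79) cloud (array([ 513.4, -107.4]), array([ 45.3, 325.6]), 77.62)
bottle 284 z [27.6 58.7 86.9] plane (array([ 548.5, -304.8]), array([39.7, 48.3]), 42.88) cloud (array([ 470.8, -184.6]), array([ 41.5, 346.5]), 32.88)
seal 2
[... 181 characters left out ...]
ay([447.9, 187.1]), array([49.3, 46.5]), 89.79) cloud (array([398.3,  87.5]), array([282.1,  49.9]), 64.15)
w band1 27 z [36.5 40.1 42.7] plane (array([ 564.3, -166.5]), array([13.2, 30.9]), 33.69) cloud (array([ 565.4, -167.7]), array([13.5, 33.9]), 32.88)
w band2 11 z [36.7 40.1 42.7] plane (array([ 467. , -227.5]), array([ 6.5, 21. ]), 13.86) cloud (array([ 467.1, -227.7]), array([ 6.5, 20.2]), 13.65)
twin b1 61 z [18.8 22.1 24.9] plane (array([540.1, 264.7]), array([30.4, 12.9]), 32.43) cloud (array([449. , 115.9]), array([377.4,  21.3]), 58.4)
twin b2 57 z [18.4 21.2 24.6] plane (array([599.4, 171.9]), array([30.1, 12.7]), 34.27) cloud (array([600.1, 172.3]), array([28.5, 12.8]), 34.49)
```

View pics/crop1.png

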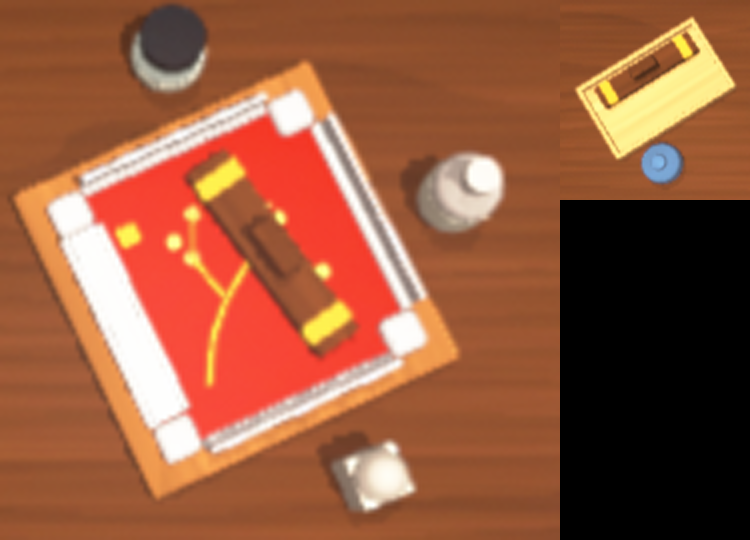

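The crop shows the frame with rails a (upper left), b (right) and c (bottom) upright. The bar runs from (215,165) to (335,340), with its grip block at (272,248). The tray's free half faces the pot. Next I'll refine the weight's pose and write a helper for the shifts.

```bash
cat > go.py <<'E'
# python3 go.py x y z yaw : shift/turn still to go in tool axes and row units
import sys; from h import *
def togo(x,y,z,yaw):
    o=ctrl.get_obs(); R=Ro.from_euler('xyz',o['tool_rot'],degrees=True)
    T=Ro.from_euler('xyz',[180,0,yaw],degrees=True)
    d=R.inv().apply(np.array([x,y,z])-o['ee_pos'])/40; w=(R.inv()*T).as_rotvec(degrees=True)/5
    print('t',round(o['time'],2),'pos',o['ee_pos'].round(1),'rot',o['tool_rot'].round(2),'F',o['ft_force'].round(1),'gap',round(o['finger_gap'],1),'j6',o['q'][5].round(1)); print('shift',d.round(3),'turn',w.round(3))
if __name__=='__main__': togo(*map(float,sys.argv[1:]))
E
cat > F.py <<'E'
# frame coords (x,y,z) -> world, centre/yaw measured
from h import *
C0=np.array([506.2,-175.]); Y=-65.3
def fw(x,y): a=np.radians(Y); return C0+x*np.array([np.cos(a),np.sin(a)])+y*np.array([-np.sin(a),np.cos(a)])
E
python3 - <<'E'
from h import *; from F import *
for n,box in(('top',(296,165,348,225)),('side',(240,210,300,262))):
    D=np.load(n+'0.npz');im=D['im'].astype(int);C=cloud(n,D['d']);z=C[...,2]
    m=(z>36)&(z<44)&(im[...,2]<110)&(np.linalg.norm(C[...,:2]-[518,-198],axis=2)<78)
    b=blob(m,box);P=C[b][:,:2];mu=P.mean(0);print(n,b.sum(),mu,rect(P))
    w=np.linalg.eigh(np.cov(P.T))[1][:,1];print(np.degrees(np.arctan(w[1]/w[0])))
    m=(z>54)&(z<66)&(im.max(2)<150);m=blob(m,box);v,u=np.nonzero(m);print('grip',m.sum(),rect(plane(n,np.c_[u,v],62)),C[m].mean(0))
    # frame check
    m=(z>14)&(z<21)&(np.linalg.norm(C[...,:2]-C0,axis=2)<160);print('plinth',rect(C[blob(m,(200,140,380,280))]))
print(fw(-40,113),fw(113,38),fw(-38,-113))
E
python3 go.py 518.6 -197.6 150 35
```

```text
top 563 [ 517.55241629 -197.62655499] (array([ 518.7, -197.6]), array([139.6,  31.2]), 35.02)
34.91675943603967
grip 53 (array([ 517.5, -196.5]), array([35.5, 16.5]), 33.26) [ 517.78142569 -195.50688917   61.37979369]
plinth (array([ 506.8, -175.7]), array([211.6, 210.8]), 24.8)
side 360 [ 517.89632862 -206.41293715] (array([ 520.4, -200.3]), array([139.9,  33. ]), 34.98)
34.21587623831485
grip 70 (array([ 521.3, -204.4]), array([39.7, 15.8]), 35.01) [ 520.66415727 -203.99026392   60.68487907]
plinth (array([ 510.1, -178.5]), array([213.4, 213.2]), 24.67)
[592.14674111 -91.44069356] [ 587.94229009 -261.78247526] [ 387.65962714 -187.69566859]
t 0.1 pos [126.1 509.  230.5] rot [-179.9    -0.    166.09] F [-0.4 -0.5  0.3] gap 85.3 j6 90.0
shift [-13.773 -14.784   2.039] turn [-1.1000e-02  2.3000e-02  2.6218e+01]
```

```bash
sed -i 's/506.2,-175\./507.8,-176.6/' F.py
python3 -m inch '[[120,-13.8,-14.8,0,0,0,26.2],[120,-13.8,-14.8,0,0,0,26.2],[120,-13.8,-14.8,0,0,0,26.2],[120,-13.8,-14.8,0,0,0,26.2],[120,-13.8,-14.8,0,0,0,26.2]]' 60; python3 go.py 519.3 -198.8 150 35
```

```text
time: 0.6
ee_pos: [248.0, 289.2, 231.0]
tool_rot: [-180.0, 0.0, 122.8]
ft_force: [1.8, 0.8, 0.2]
finger_gap: 45.1
gripper_force: 0.0
t 0.6 pos [248.  289.2 231. ] rot [-1.7999e+02  2.0000e-02  1.2282e+02] F [1.8 0.8 0.2] gap 45.1 j6 106.6
shift [-13.928  -0.913   2.031] turn [2.0000e-03 5.0000e-03 1.7565e+01]
```

```bash

python3 -m inch '[[120,-13.9,-0.9,0.5,0,0,17.6],[120,-13.9,-0.9,0.5,0,0,17.6],[120,-13.9,-0.9,1,0,0,17.6],[120,-13.9,-0.9,1,0,0,17.6],[120,-13.9,-0.9,1,0,0,17.6]]' 60; python3 go.py 519.3 -198.8 100 35
```

```text
time: 1.1
ee_pos: [370.6, 71.8, 215.7]
tool_rot: [180.0, -0.0, 79.8]
ft_force: [1.2, 0.7, -1.4]
finger_gap: 45.2
gripper_force: 0.0
t 1.1 pos [370.6  71.8 215.7] rot [ 1.7998e+02 -2.0000e-02  7.9790e+01] F [ 1.2  0.7 -1.4] gap 45.2 j6 111.2
shift [-6.001  4.856  2.891] turn [ 2.000e-03 -6.000e-03  8.958e+00]
```

```bash

python3 -m inch '[[120,-6,4.85,2.9,0,0,8.95],[120,-6,4.85,2.9,0,0,8.95],[120,-6,4.85,2.9,0,0,8.95],[120,-6,4.85,2.9,0,0,8.95],[120,-6,4.85,2.9,0,0,8.95]]' 60; python3 go.py 519.3 -198.8 75 35
```

```text
time: 1.6
ee_pos: [484.3, -132.6, 126.8]
tool_rot: [-180.0, 0.0, 36.8]
ft_force: [1.6, 0.6, -0.5]
finger_gap: 45.3
gripper_force: 0.0
t 1.6 pos [ 484.3 -132.6  126.8] rot [-179.97    0.     36.78] F [ 1.6  0.6 -0.5] gap 45.3 j6 127.9
shift [-0.29   1.85   1.294] turn [-0.006  0.001  0.356]
```

```bash

python3 -m inch '[[120,-0.29,1.85,1.2,0,0,0.36],[120,-0.29,1.85,1.3,0,0,0.36],[120,-0.29,1.85,1.3,0,0,0.36],[120,-0.29,1.85,1.3,0,0,0.36]]' 60; python3 go.py 519.3 -198.8 45 35
python3 - <<'E'
from h import *
im,d=viewer.get_image('side');cv2.imwrite('pics/s1.png',cv2.resize(im[180:290,190:340,::-1],None,fx=5,fy=5,interpolation=cv2.INTER_CUBIC))
E
```

```text
time: 2.0
ee_pos: [518.4, -196.7, 74.5]
tool_rot: [-179.8, 0.1, 35.3]
ft_force: [-1.1, -0.5, 0.1]
finger_gap: 45.1
gripper_force: 0.0
t 2.0 pos [ 518.4 -196.7   74.5] rot [-1.7982e+02  9.0000e-02  3.5300e+01] F [-1.1 -0.5  0.1] gap 45.1 j6 123.9
shift [-0.011  0.059  0.738] turn [-0.036  0.019  0.06 ]
```

View pics/s1.png

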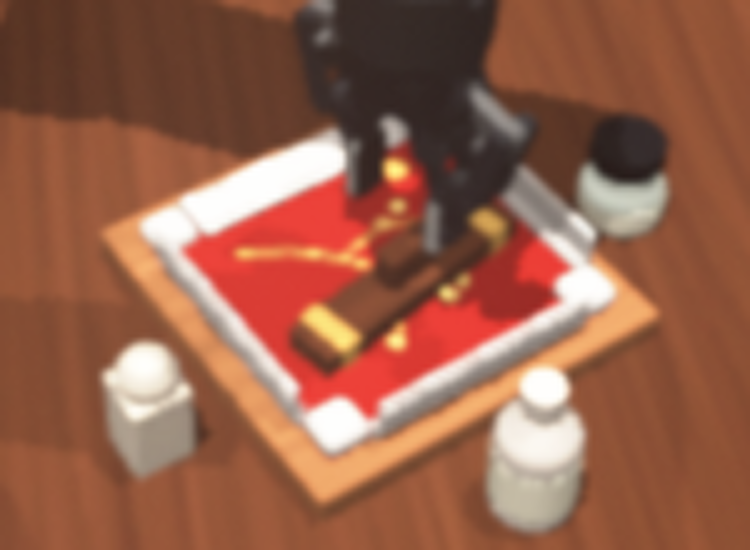

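The fingers straddle the grip block, tips near (360,190) and (435,245), and are still above it. I'll go down and close.

```bash

python3 -m inch '[[120,-0.01,0.06,0.4,0,0,0.06],[120,-0.01,0.06,0.7,0,0,0.06],[120,-0.01,0.06,0.73,0,0,0.06],[255,-0.01,0.06,0.73,0,0,0.06],[255,-0.01,0.06,0.73,0,0,0.06]]' 50
python3 -m inch '[[255,0,0,0,0,0,0],[255,0,0,0,0,0,0],[255,0,0,0,0,0,0]]' 50; python3 go.py 519.3 -198.8 45 35
```

```text
time: 2.55
ee_pos: [520.9, -198.6, 47.4]
tool_rot: [180.0, -0.0, 35.1]
ft_force: [1.5, -1.5, 1.4]
finger_gap: 16.7
gripper_force: 2.1
time: 2.85
ee_pos: [521.1, -198.8, 47.5]
tool_rot: [180.0, -0.1, 35.1]
ft_force: [-1.1, 1.5, 5.5]
finger_gap: 14.9
gripper_force: 51.1
t 2.85 pos [ 521.1 -198.8   47.5] rot [ 1.7996e+02 -7.0000e-02  3.5080e+01] F [-1.1  1.5  5.5] gap 14.9 j6 124.0
shift [-0.037 -0.025  0.062] turn [ 0.007 -0.013  0.016]
```

```bash

python3 -m inch '[[255,0,0,-0.3,0,0,0],[255,0,0,-0.8,0,0,0],[255,0,0,-1.5,0,0,0],[255,0,0,-2.3,0,0,0],[255,0,0,-2.3,0,0,0]]' 50; python3 go.py 528 192 110 -57.6;python3 go.py 528 192 110 122.4
```

```text
time: 3.35
ee_pos: [523.6, -200.2, 143.4]
tool_rot: [179.6, -0.3, 35.1]
ft_force: [0.6, 0.5, -1.7]
finger_gap: 14.6
gripper_force: 50.1
t 3.35 pos [ 523.6 -200.2  143.4] rot [179.58  -0.25  35.06] F [ 0.6  0.5 -1.7] gap 14.6 j6 124.0
shift [ 5.719 -7.97   0.802] turn [ 0.024 -0.106 18.532]
t 3.35 pos [ 523.6 -200.2  143.4] rot [179.58  -0.25  35.06] F [ 0.6  0.5 -1.7] gap 14.6 j6 124.0
shift [ 5.719 -7.97   0.802] turn [  0.105   0.023 -17.468]
```

```bash

python3 -m inch '[[255,5.7,-8,0,0,0,-17.5],[255,5.7,-8,0,0,0,-17.5],[255,5.7,-8,0,0,0,-17.5],[255,5.7,-8,0,0,0,-17.5],[255,5.7,-8,0,0,0,-17.5]]' 50; python3 go.py 528 192 110 122.4
```

```text
time: 3.85
ee_pos: [521.4, 52.7, 138.0]
tool_rot: [-179.9, 0.0, 78.4]
ft_force: [1.3, -0.3, -2.1]
finger_gap: 15.0
gripper_force: 50.1
t 3.85 pos [521.4  52.7 138. ] rot [-1.7995e+02  4.0000e-02  7.8360e+01] F [ 1.3 -0.3 -2.1] gap 15.0 j6 107.4
shift [ 3.445 -0.541  0.699] turn [-1.300e-02  4.000e-03 -8.808e+00]
```

```bash

python3 -m inch '[[255,3.45,-0.54,0.3,0,0,-8.8],[255,3.45,-0.54,0.3,0,0,-8.8],[255,3.45,-0.54,0.6,0,0,-8.8],[255,3.45,-0.54,0.7,0,0,-8.8],[255,3.45,-0.54,0.7,0,0,-8.8]]' 50
python3 -m inch '[[255,0,0,0,0,0,0],[255,0,0,0,0,0,0]]'
python3 go.py 528 192 60 122.4
python3 - <<'E'
from h import *
ims=[]
for n,(x0,y0,x1,y1) in(('top',(110,140,215,250)),('side',(205,115,305,175))):
    im,d=viewer.get_image(n);ims.append(cv2.resize(im[y0:y1,x0:x1,::-1],(400,int(400*(y1-y0)/(x1-x0)))))
    np.savez(n+'2.npz',im=im,d=d)
h=max(i.shape[0] for i in ims);cv2.imwrite('pics/s2.png',np.hstack([np.pad(i,((0,h-i.shape[0]),(0,0),(0,0))) for i in ims]))
D=np.load('side0.npz');C=cloud('side',D['d']);z=C[...,2];im=D['im'].astype(int)
hs=cv2.cvtColor(D['im'],cv2.COLOR_RGB2HSV)
m=(hs[...,0]>15)&(hs[...,0]<35)&(im.max(2)>150);b=blob(m,(220,130,290,170));v,u=np.nonzero(b);print(b.sum(),rect(plane('side',np.c_[u,v],17)))
m=(z>8)&(z<25)&(np.linalg.norm(C[...,:2]-[547,206],axis=2)<110);print(rect(C[blob(m,(220,130,290,170))]))
E
```

```text
time: 4.35
ee_pos: [528.1, 191.7, 108.6]
tool_rot: [-179.8, -0.0, 121.5]
ft_force: [-0.0, 0.3, -1.4]
finger_gap: 14.5
gripper_force: 50.1
time: 4.55
ee_pos: [529.4, 190.3, 110.2]
tool_rot: [-179.9, -0.0, 120.8]
ft_force: [0.1, 0.2, -2.0]
finger_gap: 14.8
gripper_force: 50.1
t 4.55 pos [529.4 190.3 110.2] rot [-179.94   -0.    120.83] F [ 0.1  0.2 -2. ] gap 14.8 j6 79.0
shift [ 0.053 -0.007  1.254] turn [-0.012 -0.001 -0.315]
761 (array([548.8, 201.9]), array([113.4, 180.8]), 31.99)
(array([529. , 190.7]), array([164.6, 180.4]), 34.41)
```

View pics/s2.png

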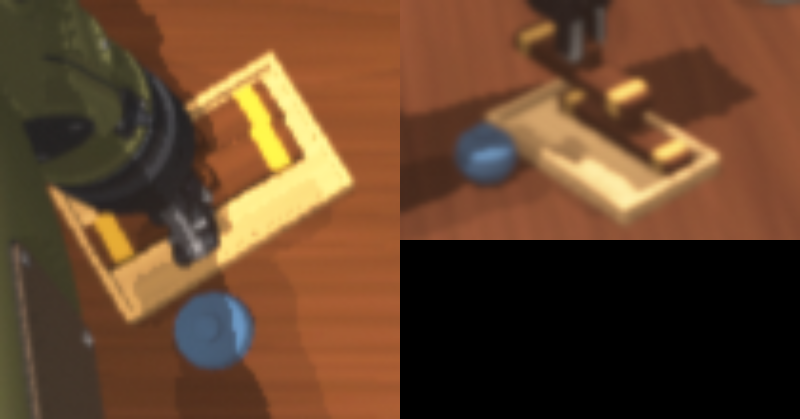

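The weight hangs level over the tray's free half, clear of the twin and of the pot (crop 215,330). Lowering now.

```bash

python3 -m inch '[[255,0.06,0.03,0.5,0,0,-0.3],[255,0.06,0.03,1,0,0,-0.3],[255,0.06,0.03,1.5,0,0,-0.3],[255,0.06,0.03,1.8,0,0,-0.3],[255,0.06,0.03,1.8,0,0,-0.3]]' 50
python3 go.py 527.4 191.2 29 122.3
```

```text
time: 5.15
ee_pos: [528.2, 192.4, 37.1]
tool_rot: [-179.8, -0.0, 122.4]
ft_force: [-0.0, 0.0, -0.5]
finger_gap: 14.7
gripper_force: 50.1
t 5.15 pos [528.2 192.4  37.1] rot [-1.7980e+02 -4.0000e-02  1.2244e+02] F [-0.   0.  -0.5] gap 14.7 j6 77.6
shift [-0.016 -0.032  0.202] turn [-0.04  -0.009  0.027]
```

```bash

python3 -m inch '[[255,-0.01,-0.03,0.1,0,0,0],[255,-0.01,-0.03,0.15,0,0,0],[255,-0.01,-0.03,0.2,0,0,0],[255,-0.01,-0.03,0.2,0,0,0]]' 50
```

```text
time: 5.55
ee_pos: [529.0, 192.4, 31.0]
tool_rot: [180.0, 0.0, 122.5]
ft_force: [0.9, 1.0, -1.9]
finger_gap: 14.8
gripper_force: 50.1
```

```bash

for i in 1; do python3 -m inch '[[255,0,0,0.04,0,0,0],[255,0,0,0.04,0,0,0]]' 50; python3 -m inch '[[255,0,0,0.04,0,0,0],[255,0,0,0.04,0,0,0]]' 50;  done
```

```text
time: 5.75
ee_pos: [528.8, 192.4, 29.1]
tool_rot: [180.0, 0.0, 122.5]
ft_force: [-0.4, 1.0, -1.8]
finger_gap: 14.9
gripper_force: 50.1
time: 5.95
ee_pos: [529.1, 192.5, 28.5]
tool_rot: [179.9, 0.0, 122.5]
ft_force: [-1.7, -0.1, 5.5]
finger_gap: 14.7
gripper_force: 51.0
```

```bash

python3 -m inch '[[195,0,0,0,0,0,0],[180,0,0,0,0,0,0],[175,0,0,0,0,0,0],[175,0,0,-0.6,0,0,0],[175,0,0,-1.5,0,0,0]]' 50
python3 -m inch '[[175,0,0,-1,0,0,0],[255,0,0,-2,0,0,0],[255,0,0,-2.3,0,0,0]]' 50
python3 - <<'E'
from F import *
print('a start',fw(-40,113)); print('b',fw(113,38)); print('c',fw(-38,-113))
E
python3 go.py 594 -93 110 24.7
```

```text
time: 6.45
ee_pos: [526.6, 191.5, 85.7]
tool_rot: [-179.7, -0.1, 122.5]
ft_force: [1.2, -0.4, 0.3]
finger_gap: 26.8
gripper_force: 0.0
time: 6.75
ee_pos: [531.3, 193.2, 184.1]
tool_rot: [179.6, 0.1, 122.5]
ft_force: [1.0, -0.3, 0.5]
finger_gap: 0.3
gripper_force: 0.0
a start [593.74674111 -93.04069356]
b [ 589.54229009 -263.38247526]
c [ 389.25962714 -189.29566859]
t 6.75 pos [531.3 193.2 184.1] rot [1.7957e+02 1.0000e-01 1.2252e+02] F [ 1.  -0.3  0.5] gap 0.3 j6 77.5
shift [-6.874 -2.539  1.844] turn [ 0.081 -0.06  19.563]
```

```bash
python3 go.py 590 -262.5 130 114.7
python3 - <<'E'
from h import *
im,d=viewer.get_image('top');np.savez('top3.npz',im=im,d=d)
C=cloud('top',d);z=C[...,2];hs=cv2.cvtColor(im,cv2.COLOR_RGB2HSV)
y=(hs[...,0]>15)&(hs[...,0]<32)&(hs[...,1]>190)&(im[...,0]>120)&(z>16)
n,l,s,c=cv2.connectedComponentsWithStats(y.astype(np.uint8))
for k in range(1,n):
    if s[k,4]>8 and 118<c[k][0]<206 and 150<c[k][1]<228: print(s[k,4],c[k],plane('top',[c[k]],21).round(1),np.median(z[l==k]))
E
```

```text
t 6.75 pos [531.3 193.2 184.1] rot [1.7957e+02 1.0000e-01 1.2252e+02] F [ 1.  -0.3  0.5] gap 0.3 j6 77.5
shift [-10.394  -4.898   1.332] turn [0.088 0.013 1.563]
18 [139.22222222 193.44444444] [[534.4 264.2  21. ]] 21.6802174915083
49 [148.46938776 207.48979592] [[498.3 239.1  21. ]] 21.75441962449497
```

```bash

python3 -m inch '[[255,-10.4,-4.9,0,0,0,1.56],[255,-10.4,-4.9,0,0,0,1.56],[255,-10.4,-4.9,0,0,0,1.56],[255,-10.4,-4.9,0.8,0,0,1.56],[255,-10.4,-4.9,1.3,0,0,1.56]]' 
python3 go.py 590 -262.5 130 114.7
```

```text
time: 7.3
ee_pos: [560.0, -56.4, 164.3]
tool_rot: [-180.0, -0.0, 114.7]
ft_force: [0.6, -0.1, -0.6]
finger_gap: 0.1
gripper_force: 0.0
t 7.3 pos [560.  -56.4 164.3] rot [-1.7997e+02 -2.0000e-02  1.1473e+02] F [ 0.6 -0.1 -0.6] gap 0.1 j6 59.5
shift [-4.993 -1.474  0.856] turn [-0.006 -0.005  0.006]
```

```bash

python3 -m inch '[[255,-5,-1.47,0.4,0,0,0],[255,-5,-1.47,0.85,0,0,0],[255,-5,-1.47,0.85,0,0,0],[255,-5,-1.47,0.85,0,0,0],[255,-5,-1.47,0.85,0,0,0]]' 
python3 go.py 590 -263 42 114.7
python3 - <<'E'
from h import *
ims=[]
for n,(x0,y0,x1,y1) in(('top',(255,135,395,270)),('side',(190,180,340,290))):
    im,d=viewer.get_image(n);ims.append(cv2.resize(im[y0:y1,x0:x1,::-1],(400,int(400*(y1-y0)/(x1-x0)))))
h=max(i.shape[0] for i in ims);cv2.imwrite('pics/s3.png',np.hstack([np.pad(i,((0,h-i.shape[0]),(0,0),(0,0))) for i in ims]))
E
```

```text
time: 7.8
ee_pos: [589.5, -265.6, 128.0]
tool_rot: [-179.8, -0.0, 114.4]
ft_force: [-0.8, 0.8, -0.1]
finger_gap: 0.0
gripper_force: 0.0
t 7.8 pos [ 589.5 -265.6  128. ] rot [-1.7984e+02 -4.0000e-02  1.1442e+02] F [-0.8  0.8 -0.1] gap 0.0 j6 41.4
shift [0.052 0.044 2.151] turn [-0.033 -0.009 -0.056]
```

View pics/s3.png

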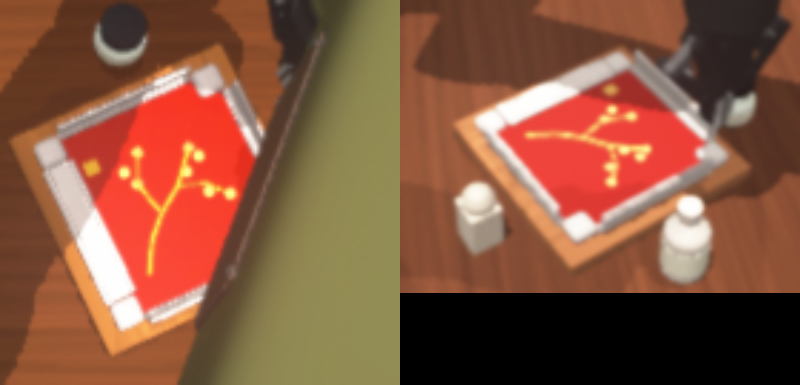

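The rails are unchanged and the picture is clear of the weight. The gripper is outside rail b, near the corner and away from the bottle. I'll lower it now.

```bash

python3 -m inch '[[255,0.05,0.04,1,0,0,0],[255,0.05,0.04,1.9,0,0,0],[255,0.05,0.04,2.13,0,0,0],[255,0.05,0.04,2.13,0,0,0]]' 
python3 go.py 590 -263 43 114.7
```

```text
time: 8.3
ee_pos: [591.2, -257.0, 45.9]
tool_rot: [-180.0, 0.0, 114.8]
ft_force: [0.5, -0.1, 0.2]
finger_gap: -0.1
gripper_force: 0.2
t 8.3 pos [ 591.2 -257.    45.9] rot [-179.96    0.    114.82] F [ 0.5 -0.1  0.2] gap -0.1 j6 41.7
shift [-0.124 -0.089  0.074] turn [-0.008  0.001  0.024]
```

```bash

python3 -m inch '[[255,0.2,0,0,0,0,0],[255,0.4,0,0,0,0,0],[255,0.55,0,0,0,0,0],[255,0.7,0,0,0,0,0],[255,0.7,0,0,0,0,0]]' 
python3 go.py 590 -263 43 114.7
```

```text
time: 8.8
ee_pos: [578.3, -230.9, 46.1]
tool_rot: [-180.0, -0.2, 114.8]
ft_force: [0.0, 0.7, 0.7]
finger_gap: 0.2
gripper_force: 0.6
t 8.8 pos [ 578.3 -230.9   46.1] rot [-1.7997e+02 -1.5000e-01  1.1480e+02] F [0.  0.7 0.7] gap 0.2 j6 43.4
shift [-0.852 -0.072  0.074] turn [-0.006 -0.031  0.019]
```

```bash

python3 -m inch '[[255,0.03,0,0.08,0,0,0],[255,0.05,0,0.16,0,0,0],[255,0.05,0,0.22,0,0,0],[255,0.05,0,0.22,0,0,0]]' 
python3 go.py 590 -263 43 114.7
```

```text
time: 9.2
ee_pos: [576.8, -226.7, 39.0]
tool_rot: [179.9, -0.5, 114.8]
ft_force: [-5.7, 10.3, 18.6]
finger_gap: -0.1
gripper_force: 9.6
t 9.2 pos [ 576.8 -226.7   39. ] rot [179.9   -0.5  114.81] F [-5.7 10.3 18.6] gap -0.1 j6 43.5
shift [-0.96  -0.081 -0.107] turn [ 0.019 -0.099  0.023]
```

```bash

python3 - <<'E'
from h import *
ims=[]
for n,(x0,y0,x1,y1) in(('side',(240,180,340,280)),):
    im,d=viewer.get_image(n);ims.append(cv2.resize(im[y0:y1,x0:x1,::-1],(600,600),interpolation=cv2.INTER_CUBIC))
cv2.imwrite('pics/s4.png',ims[0]);print(ctrl.get_obs()['ft_force'])
E
```

```text
[-5.94408776  9.94736132 19.30742683]
```

View pics/s4.png

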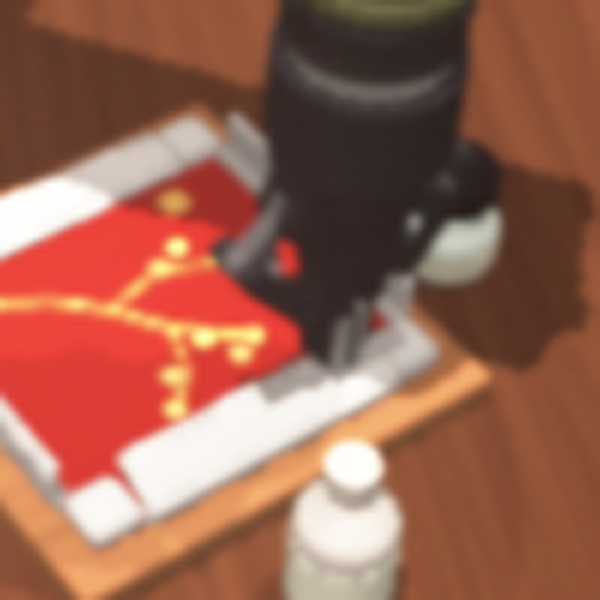

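The side view shows rail b folded to roughly 1.2 rad, with the fingertips on its edge at (340,355). The inward force is friction from the rail's edge, so I'll follow its arc inward while pressing.

```bash

python3 -m inch '[[255,0.08,0,0.0,0,0,0],[255,0.15,0,0.03,0,0,0]]' 
python3 -m inch '[[255,0.03,0,0.05,0,0,0],[255,0.03,0,0.05,0,0,0]]'
```

```text
time: 9.45
ee_pos: [576.2, -225.4, 38.4]
tool_rot: [180.0, 0.0, 114.7]
ft_force: [-3.1, -0.1, 11.4]
finger_gap: 0.1
gripper_force: 5.7
time: 9.65
ee_pos: [575.1, -224.1, 34.3]
tool_rot: [-180.0, -0.0, 114.7]
ft_force: [-0.1, 0.2, -0.0]
finger_gap: -0.1
gripper_force: 0.0
```

The force has dropped to zero at z=34, so rail b has snapped. Next is rail a.

```bash

python3 -m inch '[[255,0,0,-1,0,0,0],[255,0,0,-2.3,0,0,9],[255,0,0,-2.3,0,0,9],[255,0,0,-2.3,0,0,9],[255,0,0,-2.3,0,0,9]]'
python3 go.py 593.5 -93 110 24.7
```

```text
time: 10.15
ee_pos: [575.8, -224.8, 126.4]
tool_rot: [180.0, 0.0, 80.0]
ft_force: [-0.7, -0.9, 0.5]
finger_gap: -0.4
gripper_force: 0.0
t 10.15 pos [ 575.8 -224.8  126.4] rot [1.7997e+02 1.0000e-02 7.9970e+01] F [-0.7 -0.9  0.5] gap -0.4 j6 78.7
shift [ 3.322 -0.139  0.411] turn [ 7.0000e-03 -2.0000e-03  1.1054e+01]
```

```bash

python3 -m inch '[[255,3.32,-0.14,0,0,0,11.05],[255,3.32,-0.14,0,0,0,11.05],[255,3.32,-0.14,0,0,0,11.05],[255,3.32,-0.14,0,0,0,11.05],[255,3.32,-0.14,0,0,0,11.05]]'
python3 -m inch '[[255,0,0,0,0,0,2.46],[255,0,0,0,0,0,2.46],[255,0,0,0,0,0,2.46]]'
python3 go.py 593.5 -93 45 24.7
```

```text
time: 10.65
ee_pos: [592.3, -91.2, 125.6]
tool_rot: [-180.0, 0.0, 38.0]
ft_force: [-0.3, -0.4, 0.6]
finger_gap: -0.0
gripper_force: 0.0
time: 10.95
ee_pos: [592.2, -92.7, 125.6]
tool_rot: [-180.0, 0.0, 25.9]
ft_force: [0.3, 0.1, 0.5]
finger_gap: 0.3
gripper_force: 0.0
t 10.95 pos [592.2 -92.7 125.6] rot [-1.7997e+02  4.0000e-02  2.5900e+01] F [0.3 0.1 0.5] gap 0.3 j6 145.2
shift [0.028 0.021 2.016] turn [-0.006  0.009  0.24 ]
```

```bash

python3 -m inch '[[255,0.04,0.02,1,0,0,0.24],[255,0.04,0.02,1.8,0,0,0.24],[255,0.04,0.02,2.02,0,0,0.24],[255,0.04,0.02,2.02,0,0,0.24]]'
python3 go.py 593.5 -93 45 24.7
```

```text
time: 11.35
ee_pos: [592.5, -92.6, 43.8]
tool_rot: [-179.9, 0.2, 24.7]
ft_force: [-0.0, -0.3, 0.6]
finger_gap: -0.1
gripper_force: 0.0
t 11.35 pos [592.5 -92.6  43.8] rot [-179.87    0.2    24.73] F [-0.  -0.3  0.6] gap -0.1 j6 146.4
shift [ 0.017  0.019 -0.03 ] turn [-0.027  0.039  0.005]
```

```bash

python3 -m inch '[[255,-0.2,0,0,0,0,0],[255,-0.4,0,0,0,0,0],[255,-0.6,0,0,0,0,0],[255,-0.8,0,0,0,0,0],[255,-0.83,0,0,0,0,0]]'
python3 -m inch '[[255,-0.06,0,0.06,0,0,0],[255,-0.1,0,0.12,0,0,0],[255,-0.15,0,0.16,0,0,0]]'
python3 go.py 593.5 -93 45 24.7
```

```text
time: 11.85
ee_pos: [562.6, -107.4, 46.1]
tool_rot: [180.0, 0.0, 24.6]
ft_force: [0.1, -0.2, 0.6]
finger_gap: -0.2
gripper_force: 0.5
time: 12.15
ee_pos: [557.3, -109.8, 40.0]
tool_rot: [180.0, 0.1, 24.7]
ft_force: [-3.1, -0.5, 13.9]
finger_gap: -0.1
gripper_force: 7.0
t 12.15 pos [ 557.3 -109.8   40. ] rot [1.7996e+02 1.1000e-01 2.4660e+01] F [-3.1 -0.5 13.9] gap -0.1 j6 144.2
shift [ 0.997 -0.005 -0.127] turn [ 0.009  0.023 -0.008]
```

```bash

python3 -m inch '[[255,-0.05,0,0.04,0,0,0],[255,-0.07,0,0.08,0,0,0]]'
python3 -m inch '[[255,-0.03,0,0.04,0,0,0],[255,-0.03,0,0.04,0,0,0]]'
```

```text
time: 12.35
ee_pos: [555.5, -110.8, 37.5]
tool_rot: [179.9, 0.0, 24.7]
ft_force: [-5.0, -1.5, 12.1]
finger_gap: 0.0
gripper_force: 5.8
time: 12.55
ee_pos: [554.1, -110.9, 34.1]
tool_rot: [-180.0, 0.1, 24.7]
ft_force: [0.0, -0.0, -0.5]
finger_gap: -0.0
gripper_force: 0.0
```

Rail a has snapped. Now rail c.

```bash

python3 -m inch '[[255,0,0,-1,0,0,0],[255,0,0,-2,0,0,0],[255,0,0,-2.2,0,0,0]]'
python3 go.py 389.5 -189 122 24.7
```

```text
time: 12.85
ee_pos: [557.9, -111.4, 126.5]
tool_rot: [179.8, -0.3, 24.7]
ft_force: [1.5, 0.2, -0.6]
finger_gap: 0.0
gripper_force: 0.0
t 12.85 pos [ 557.9 -111.4  126.5] rot [179.75  -0.34  24.7 ] F [ 1.5  0.2 -0.6] gap 0.0 j6 144.0
shift [-4.638e+00  4.000e-03  8.400e-02] turn [ 0.049 -0.069 -0.001]
```

```bash

python3 -m inch '[[255,-4.64,0,0,0,0,0],[255,-4.64,0,0,0,0,0],[255,-4.64,0,0,0,0,0],[255,-4.64,0,0,0,0,0],[255,-4.64,0,0,0,0,0]]'
python3 go.py 389.5 -189 45 24.7
```

```text
time: 13.35
ee_pos: [380.8, -188.2, 121.2]
tool_rot: [-179.8, 0.2, 24.5]
ft_force: [0.4, 1.0, 0.3]
finger_gap: 0.4
gripper_force: 0.0
t 13.35 pos [ 380.8 -188.2  121.2] rot [-179.8     0.24   24.46] F [0.4 1.  0.3] gap 0.4 j6 129.3
shift [0.198 0.115 1.904] turn [-0.041  0.048 -0.048]
```

```bash

python3 -m inch '[[255,0,0,0,0,0,0],[255,0,0,0,0,0,0],[255,0,0,0,0,0,0]]'
python3 go.py 389.5 -189 45 24.7
```

```text
time: 13.65
ee_pos: [387.7, -188.2, 122.2]
tool_rot: [180.0, -0.0, 24.8]
ft_force: [0.3, 0.3, 0.4]
finger_gap: -0.1
gripper_force: 0.0
t 13.65 pos [ 387.7 -188.2  122.2] rot [ 1.7997e+02 -4.0000e-02  2.4760e+01] F [0.3 0.3 0.4] gap -0.1 j6 129.3
shift [0.031 0.036 1.93 ] turn [ 0.005 -0.007  0.013]
```

```bash

python3 -m inch '[[255,0.03,0,1,0,0,0],[255,0.03,0,1.7,0,0,0],[255,0.03,0,1.95,0,0,0],[255,0.03,0,1.95,0,0,0]]'
python3 -m inch '[[255,0.2,0,0,0,0,0],[255,0.4,0,0,0,0,0],[255,0.6,0,0,0,0,0],[255,0.8,0,0,0,0,0],[255,0.82,0,0,0,0,0]]'
python3 go.py 389.5 -189 45 24.7
```

```text
time: 14.05
ee_pos: [386.7, -186.9, 43.0]
tool_rot: [-179.8, 0.1, 24.8]
ft_force: [0.4, 0.9, -0.5]
finger_gap: 0.3
gripper_force: 0.0
time: 14.55
ee_pos: [419.7, -174.0, 44.9]
tool_rot: [179.9, -0.2, 24.8]
ft_force: [0.9, 1.2, 0.9]
finger_gap: -0.3
gripper_force: 0.0
t 14.55 pos [ 419.7 -174.    44.9] rot [ 1.7989e+02 -1.6000e-01  2.4760e+01] F [0.9 1.2 0.9] gap -0.3 j6 132.7
shift [-0.843  0.023 -0.004] turn [ 0.022 -0.033  0.012]
```

```bash

python3 -m inch '[[255,0.06,0,0.06,0,0,0],[255,0.1,0,0.12,0,0,0],[255,0.15,0,0.16,0,0,0]]'
python3 -m inch '[[255,0.04,0,0.04,0,0,0],[255,0.06,0,0.08,0,0,0]]'
python3 go.py 389.5 -189 45 24.7
```

```text
time: 14.85
ee_pos: [424.5, -171.8, 39.0]
tool_rot: [179.9, -0.2, 24.7]
ft_force: [-0.6, 0.2, 12.1]
finger_gap: 0.5
gripper_force: 6.0
time: 15.05
ee_pos: [426.7, -170.9, 35.5]
tool_rot: [179.9, -0.2, 24.7]
ft_force: [2.9, 1.2, 2.6]
finger_gap: 0.2
gripper_force: 1.3
t 15.05 pos [ 426.7 -170.9   35.5] rot [179.9   -0.19  24.69] F [2.9 1.2 2.6] gap 0.2 j6 133.4
shift [-1.035  0.023 -0.24 ] turn [ 0.021 -0.039 -0.002]
```

```bash

python3 -m inch '[[255,0.02,0,0.04,0,0,0],[255,0.02,0,0.05,0,0,0],[255,0.02,0,0.05,0,0,0]]'
```

```text
time: 15.35
ee_pos: [424.6, -170.1, 32.1]
tool_rot: [-179.9, 0.1, 24.7]
ft_force: [0.3, -0.5, 0.4]
finger_gap: -0.1
gripper_force: 0.0
```

Rail c has snapped too. I'll lift clear, back off and verify.

```bash

python3 -m inch '[[255,0,0,-1,0,0,0],[255,0,0,-2.2,0,0,0],[255,-1,0,-3.4,0,0,0],[255,-2.2,0,-4.4,0,0,0],[255,-3,0,-5,0,0,0]]'
python3 -m inch '[[255,-1,0,0,0,0,0],[255,-1,0,0,0,0,0]]'
python3 - <<'E'
from h import *; from F import *
ims=[];CL={}
for n,(x0,y0,x1,y1) in(('top',(110,130,395,270)),('side',(190,120,340,290))):
    im,d=viewer.get_image(n);ims.append(cv2.resize(im[y0:y1,x0:x1,::-1],None,fx=440/(x1-x0) if n=='top' else 340/(x1-x0),fy=440/(x1-x0) if n=='top' else 340/(x1-x0)))
    C=cloud(n,d);CL[n]=C;P=C.reshape(-1,3)
    a=np.radians(Y);q=P[:,:2]-C0;fx=q@[np.cos(a),np.sin(a)];fy=q@[-np.sin(a),np.cos(a)]
    for nm,r,t in(('a',fy,fx),('b',fx,fy),('c',-fy,fx)):
        m=(r>63)&(r<84)&(abs(t)<55);m2=(r>84)&(r<100)&(abs(t)<55);print(n,nm,m.sum(),np.percentile(P[m,2],[5,50,95]).round(1),np.percentile(P[m2,2],[50,95]).round(1))
h=max(i.shape[0] for i in ims);cv2.imwrite('pics/s5.png',np.hstack([np.pad(i,((0,h-i.shape[0]),(0,0),(0,0))) for i in ims]))
E
```

```text
time: 15.85
ee_pos: [325.9, -215.8, 224.9]
tool_rot: [180.0, 0.0, 24.8]
ft_force: [0.8, -2.3, -0.8]
finger_gap: 0.2
gripper_force: 0.0
time: 16.05
ee_pos: [287.0, -233.2, 224.2]
tool_rot: [180.0, 0.1, 24.4]
ft_force: [0.9, 0.5, -0.5]
finger_gap: 0.3
gripper_force: 0.0
top a 358 [28.4 31.6 34.8] [21.  32.5]
top b 366 [28.8 31.6 34.5] [21.2 32.6]
top c 379 [28.7 31.7 34.8] [25.6 33.7]
side a 274 [24.2 31.3 34.3] [31.1 33. ]
side b 256 [29.5 31.8 34.3] [26.1 33. ]
side c 271 [29.6 32.1 34.3] [20.2 32.5]
```

View pics/s5.png

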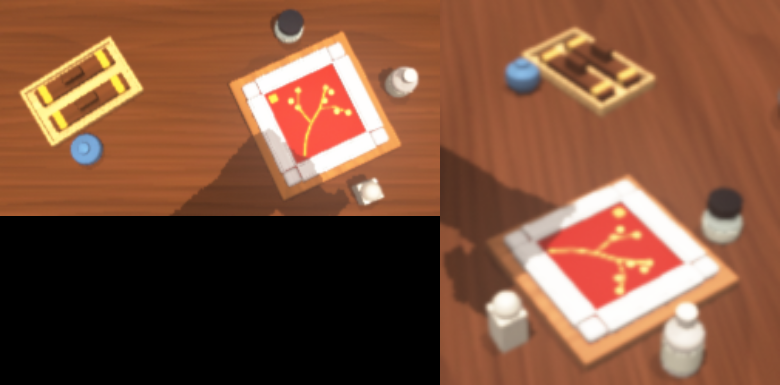

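All three rails lie flat at 31-32 mm. Both weights are flat in the tray (top view about (90,80)), the four bystanders are still standing, and the arm is clear.

```bash
python3 -c "
from plant import ctrl
print(ctrl.finish_job())"
```

```text
the job is handed in; nothing more can be done
None
```

I handed the job in at about 16 s: the final pictures show the paperweight flat in the tray beside its twin, rails a, b and c snapped shut, and the jar, seal, bottle and pot still standing where they were. No verdict came back from the hand-in.

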